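# Pin and press shut a vacuum blotting manifold

### The job

Get the hinged vacuum blotting manifold ready to draw: first turn its selector valve to the three-dot click (low vacuum), since the hand will not be free afterwards, then swing the open well plate down onto its gasket. Take the tall-handled locating pin from the white stand (leave the two flat plugs) and push it down through the plate's ear into the base until its collar lies on the plate. Keep pushing down so that the springy gasket is squeezed and the halves are fully shut, and finish while still pressing, without letting go and without knocking the other things about.

Things in the scene. Friction and masses are not known exactly. Their poses are not given: they have to be found in the camera images.
- manifold: Instrument fixed to the bench: dark foot plate with an aluminium chamber (90 x 110 mm, top 40 high) and, 185 mm to its left, a grey valve block (72 x 70 mm, 66 high) with a gauge on its front. Origin on the bench under the chamber's centre; +x to the right, from the valve block past the ear and the chamber to the hinge; -y to the front (gauge side), z up. Placed anew each time.
- plate (a joint): Angle (rad) of the hinged well plate (upper half): 0 fully shut, level, hard stop; grows as it opens upward; starts open at 0.85 to 1.25. A stiff hinge (0.17 N m) keeps it where it is left. The rubber gasket meets it at about 0.05 and pushes it back up to there when not pressed; squeezing it fully shut takes about 12 N (9 N to keep) straight down at the ear hole.
- plate_hinge (a point): Middle of the plate's hinge line, 48 mm above the bench, 50 mm right of the chamber's centre; axes as the manifold's, hinge line along y. The plate, 10 mm thick and 110 wide, reaches 95 mm from the hinge, its 36 mm wide middle ear 129 mm. Open at angle a it runs along (-cos a, 0, sin a); the face to push on to close it (with 20 wells, 2 mm high) looks along (sin a, 0, cos a).
- plate_hole (a point): Centre of the 12 mm pin hole through the plate's ear, on the upper face, 110 mm from the hinge line. Moves and turns with the plate; z is the plate's normal, up when shut. Shut, it lies 53 mm above the bench, 10 mm straight above base_hole.
- base_hole (a point): Centre of the mouth of the 12 mm pin hole in the base's ear, 43 mm above the bench, 60 mm left of the chamber's centre; the hole is upright, 29 mm deep, with a chamfered mouth. Axes as the manifold's.
- selector (a joint): Angle (rad) of the selector knob on the valve block, growing clockwise seen from above. Four clicks: one dot 0, two dots 0.6, three dots 1.2, four dots 1.8, running clockwise round the front of the dial; at 0.9 the pointer would look straight to the front (-y of the manifold). Starts at or between one and two dots; a detent (about 0.06 N m) pulls it to the nearest click. Stops at -0.06 and 1.86.
- selector_grip (a point): On the knob's upright axis, half-way up its black bar grip (44 mm long, 12 thick, 26 high), 88 mm above the bench; 13 mm below this point begins a 43 mm round skirt. Turns with the knob: the bar lies along its x, the pointer (white line) is at its -x end, y is across the bar.
- pin_grip (a point): Steel locating pin, upright in one of the stand's holes, 70 g; the point is the middle of its ribbed round handle (18 mm thick, 36 high), z towards the handle's top. From it along z: handle top +18 mm; 26 mm round collar -18 to -23; 10 mm shank -23 to the chamfered tip at -59. The point is 67 mm above the bench in the stand, 76 mm when fully home (collar on the shut plate).
- pin_stand: White plastic block 44 x 160 x 44 mm high, fixed to the bench; origin at the centre of its underside, long side along y. Three upright 12 mm holes at y = -52, 0, +52 mm hold the locating pin and two plugs in any order, collars or caps resting on its top.
- plug_0: Blanking plug in the stand: the same 10 mm shank, but only a flat 27 mm cap, 12 mm high, no handle. Origin at its tip, 8 mm above the bench. Not needed.
- plug_1: The other blanking plug, the same.
- beaker: small glass beaker, 56 mm across, 68 mm high; stands on the bench; origin at its underside. Not part of the job.
- squeeze_bottle: white squeeze bottle with a bent spout, 62 mm across, 197 mm high; stands on the bench; origin at its underside. Not part of the job.
- dish: shallow clear glass dish, 93 mm across, 16 mm high; origin at its underside. Not part of the job.
- tweezers: straight steel forceps, 123 mm long, lying flat; origin at its underside. Not part of the job.
- jar: screw-lid jar with black lid, 55 mm across, 82 mm high; origin at its underside. Not part of the job.
- pen: marker pen, 130 mm long, 10 mm thick, lying flat; origin at its underside. Not part of the job.
- slip_box: small white cardboard box of cover glasses, 27 x 27 mm, 19 mm high; origin at its underside. Not part of the job.
- flask: small conical flask, 61 mm across at the foot, 99 mm high; origin at its underside. Not part of the job.

How it is judged (in metres and radians):
On the way, in this order (a step that is already met when the one before it is completed fails the run):
1. the selector stands at the three-dot click, the plate still open (value of joint selector between 1.05 and 1.35 rad and value of joint plate above 0.3 rad), for 0.2 s.
2. the well plate is swung down onto the gasket (value of joint plate below 0.09 rad), for 0.1 s.
3. the locating pin is through the plate's ear and in the base's hole (z of pin_grip in the frame of base_hole below 0.045 m and horizontal distance between pin_grip and base_hole below 0.005 m and angle between pin_grip's own z axis and vertical below 0.12 rad and value of joint plate below 0.09 rad), for 0.2 s.
At the end, for the whole second after the job is handed in: Selector within 0.15 rad of the three-dot click (1.2); plate within 0.015 rad of fully shut; pin upright (0.1 rad), within 5 mm of the hole's axis and within 4 mm of fully home; the fingers still on the pin or the manifold with over 3 N through the last second (value of joint selector between 1.05 and 1.35 rad and value of joint plate below 0.015 rad and z of pin_grip in the frame of base_hole below 0.037 m and horizontal distance between pin_grip and base_hole below 0.005 m and angle between pin_grip's own z axis and vertical below 0.1 rad and (contact force between the fingers and pin above 3 N or contact force between the fingers and manifold above 3 N)); the arm keeps its last pose, push and grip.
It fails at once if a bottle, beaker, flask, jar, dish or small box was shoved more than 3 cm or knocked over (distance of any of beaker, squeeze_bottle, dish, jar, slip_box, flask from where it was at the start of the episode above 0.03 m or angle between any of beaker, squeeze_bottle, dish, jar, slip_box, flask's own z axis and vertical above 0.6 rad).
It fails at once if the pen or forceps was shoved more than 4 cm (distance of any of pen, tweezers from where it was at the start of the episode above 0.04 m).
It fails at once if a blanking plug was taken out of the stand (distance of any of plug_0, plug_1 from where it was at the start of the episode above 0.02 m).
It also fails if it takes over 72 s, if anything falls off the work surface, if the arm or the gripper's body presses on something with over 40 N, if the wrist force passes 120 N, or if a joint passes its speed limit or range.

### The arm

A 7-joint arm with a two-finger parallel gripper is mounted at the origin on a cart in front of the work surface, level with it; the furniture and walls round the work are solid. World frame = base frame: x ahead of the robot, y to its left, z up, the work surface at z = 0. Lengths are in m, angles in degrees, forces in N, time in s.
With the tool pointing down it reaches from about 0.35 to 0.9 m from the base axis. Payload 7.2 kg.
Tool frame: the origin (TCP) lies at the very end of the fingers, on their centre line; the grasp point (between the pads) lies 19 mm behind it (arm.grip_depth is the distance from the TCP to the grasp point, in m); z points along the fingers, y is the line along which they close (so a half turn about z gives the same grasp; the last joint's range is limited). The gripper opens to 88 mm and grips with 3 to 60 N. Pads are 20 mm wide; open, the fingers measure 115 mm over their backs; the gripper's body (75 mm by 178 mm) begins 61 mm behind the grasp point.
Start: joints at [-69.397, 23.554, -0.728, 91.456, 0.321, 64.991, -4.71], TCP at [0.259, 0.569, 0.223] pointing down, gripper open.
Joint ranges: [-169.25, 169.25], [-16.82, 113.86], [-84.01, 82.57], [7.8, 145.47], [-59.2, 239.2], [7.22, 106.19], [-163.78, 163.78]. Speed limits (degrees/s): [136.94, 136.94, 172.46, 172.46, 180, 180, 180].

### API

Orientations are given as [roll, pitch, yaw] about the fixed x, y, z axes, in that order (R = Rz(yaw) Ry(pitch) Rx(roll)).
In Python, from bench import arm gives the robot as it stands.
- The arm moves only by the tool send_rows, never from a script. Its argument "deltas" is a list of rows, each an object of numbers: "x", "y", "z": the shift along the tool's x, y, z in cm; "ax", "ay", "az": the turn, a rotation vector about the tool's x, y, z in rad. A call has 1 to 10 rows; each row shifts and turns the commanded pose from where the row before left it, along the tool's axes as they then stand; what a row does not reach is not made up. A row lasts 1/10 s, in which the tool goes at most 50 mm and 8.59 degrees, less where a joint would pass 70% of its speed; a pose out of reach is approached as far as the arm can. A call with a gripper value outside its range is refused whole. "fingers" is the closure in counts, from 0 (fully open) to 255 (shut), set as the call begins (left out, the last holds). The fingers move at their own pace and stop on an object; the grip force is fixed at half the most. Time passes only in rows, so rows that do not move let the fingers close. It gives the time, the measured TCP pose, the force, the opening and the grip force at its end, in the units of the state.
- arm.sense(): the state, without advancing time (a new reading comes with each control period).
- arm.read_camera(name): name is "scene" or "top"; returns the picture (420x560x3 uint8, red, green, blue); there is no depth.
- arm.camera_model(name): a dict with "fx", "fy", "cx", "cy" (pixels), "R" (3x3) and "t" (3): a world point X has camera coordinates R X + t. Camera axes: x right, y down, z forward; pixel columns grow to the right and rows downward; lengths in m; the calibration is good to about 2 mm. A picture is of the moment at which its call begins. camera_model takes no time and is no camera call.
- arm.close_job(): hands the job in; it is judged then, once.
The state is a dict: "clock": time; "joint_positions": joint angles; "qd": joint speeds; "joint_efforts": joint torques, N m; "tcp_pos": TCP position; "tcp_rot": TCP orientation; "contact_force": force on the tool from outside, world axes, zero at the start; "torque": the same for the moment, N m; "width": finger opening in m; "grasp_force": force on a finger pad.
Only numpy, scipy, OpenCV 4.12 (cv2) and the standard library are available. Lean on these libraries where they do the work, as an engineer would, in place of code of your own. Each camera call takes 0.05 s, during which the arm holds its last target. There are 200 camera calls.

## Working session

There is one attempt and no reset: what is moved stays moved. The work goes in short steps, Python scripts to look and compute and a tool call to move; the robot and the scene stay as the last step left them, time stands still between calls to the robot, and variables do not carry over. Pictures are saved under pics/ and viewed, at most 10 in all, crops included, and the job is handed in when it is done.

Besides the shell and the picture viewer there is one more tool, called by a JSON object that holds its "api" and its "payload". send_rows: Moves the arm, as the interface text tells. Its arguments: {"type":"object","properties":{"deltas":{"type":"array","items":{"type":"object","properties":{"x":{"type":"number"},"y":{"type":"number"},"z":{"type":"number"},"ax":{"type":"number"},"ay":{"type":"number"},"az":{"type":"number"}}}},"fingers":{"type":"number"}},"required":["deltas"]}

```bash
mkdir -p pics; ls; python3 - <<'E'
from bench import arm
import cv2
for n in("scene","top"):
    im=arm.read_camera(n); cv2.imwrite(f"pics/{n}0.png",im[:,:,::-1]); m=arm.camera_model(n); print(n,m)
print(arm.sense())
E
```

```text
pics
scene {'fx': 542.857380896383, 'fy': 542.857380896383, 'cx': 284.8503583408344, 'cy': 208.41001953667106, 'R': array([[ 0.74843691, -0.66287322,  0.02100708],
       [-0.33485755, -0.4050427 , -0.85077073],
       [ 0.57246189,  0.62971383, -0.52511701]]), 't': array([-0.45114627,  0.22525291,  1.392279  ])}
top {'fx': 411.0696400693406, 'fy': 411.0696400693406, 'cx': 274.5747569777219, 'cy': 210.59540129360443, 'R': array([[-0.01908472, -0.99977465, -0.00929684],
       [-0.99614445,  0.01981013, -0.08546228],
       [ 0.08562719,  0.00762997, -0.99629803]]), 't': array([-0.05909318,  0.54109913,  1.59930353])}
{'clock': 0.1, 'joint_positions': array([-69.39613485,  23.59541563,  -0.72716257,  91.49751676,
         0.31983407,  64.98938265,  -4.70902674]), 'qd': array([-0.14226714, -0.17986119, -0.04758629, -0.06507414, -0.03212497,
        0.00165502, -0.13955539]), 'joint_efforts': array([ 2.73311773e-03, -5.89096534e+01,  6.43559396e-01, -2.91715980e+01,
       -5.38846850e-02,  1.42991933e-02,  7.60399462e-05]), 'tcp_pos': array([0.25915554, 0.56825918, 0.22190588]), 'tcp_rot': array([-1.79919879e+02,  5.18915744e-03,  1.55489115e+02]), 'contact_force': array([-0.74075109, -0.26799393, -0.39307658]), 'torque': array([-0.04288046, -0.03001124, -0.0330853 ]), 'grasp_force': 0.0, 'width': 0.08782746819553747}
```

View pics/scene0.png

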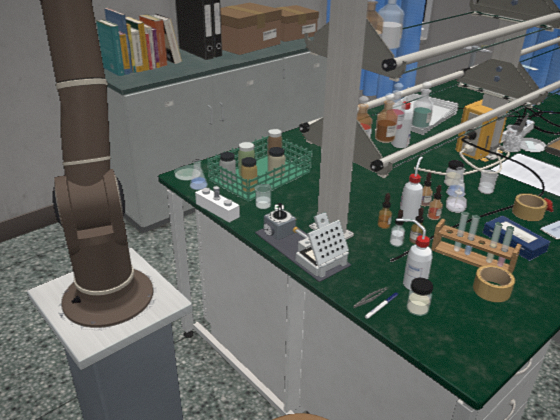

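View pics/top0.png

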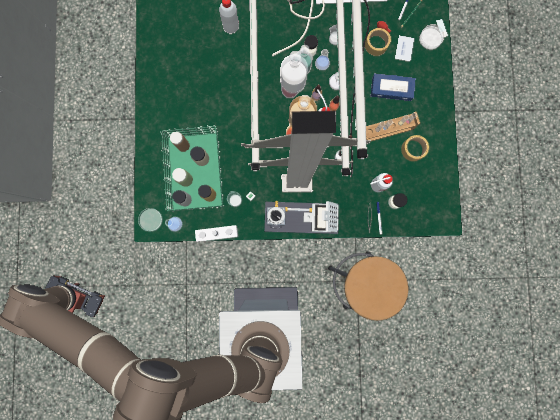

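The manifold is at about (300,217) in the top view, with its valve block to the left and hinge to the right. The stand is at about (216,233), and a shelf post stands behind the manifold. I'll enlarge the crops next.

```bash
python3 - <<'E'
import cv2,numpy as np
a=cv2.imread("pics/top0.png")[180:250,180:350]; b=cv2.imread("pics/scene0.png")[175:285,185:365]
a=cv2.resize(a,None,fx=4.7,fy=4.7,interpolation=cv2.INTER_CUBIC)
cv2.imwrite("pics/c_top.png",a)
b=cv2.resize(b,None,fx=4.4,fy=4.4,interpolation=cv2.INTER_CUBIC)
cv2.imwrite("pics/c_scene.png",b);print(a.shape,b.shape)
E
```

```text
(329, 799, 3) (484, 792, 3)
```

View pics/c_top.png

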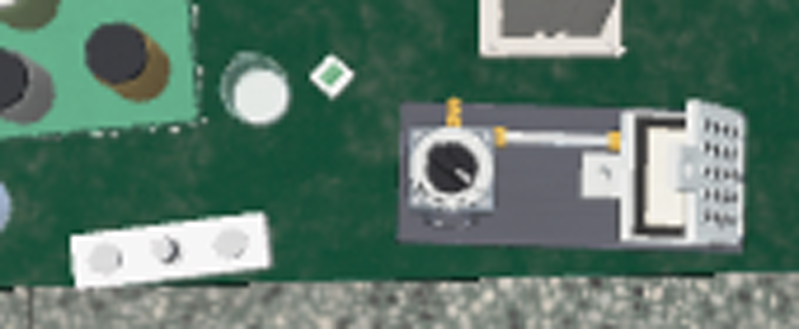

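View pics/c_scene.png

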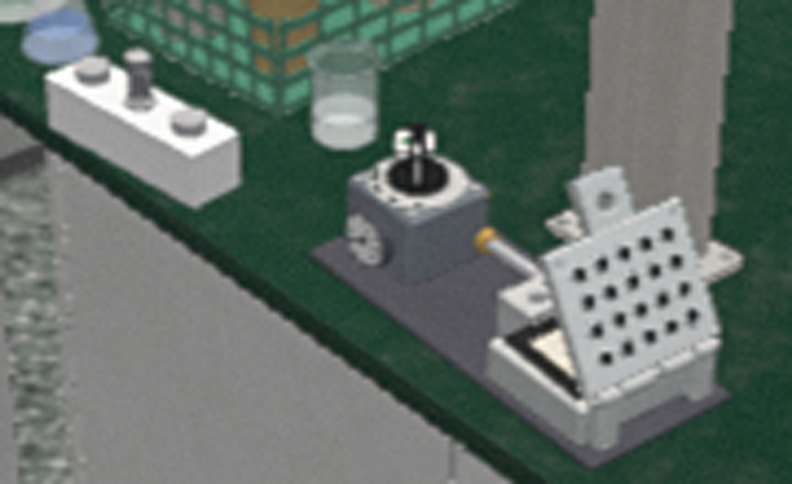

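The pin is in the stand's middle hole. The pointer looks to the lower right at about crop (460,172), so the selector is near 0. The plate is open. Next I'll fit the manifold and stand poses from these point correspondences.

```bash
cat > h.py <<'E'
import numpy as np
from scipy.optimize import least_squares
from bench import arm
C={n:arm.camera_model(n) for n in("scene","top")}
def proj(n,X):
    m=C[n];c=np.asarray(X)@np.array(m["R"]).T+m["t"]
    return np.stack([m["fx"]*c[...,0]/c[...,2]+m["cx"],m["fy"]*c[...,1]/c[...,2]+m["cy"]],-1)
def ray(n,uv,z):
    m=C[n];R=np.array(m["R"]);o=-R.T@m["t"];d=R.T@np.array([(uv[0]-m["cx"])/m["fx"],(uv[1]-m["cy"])/m["fy"],1]);return o+d*(z-o[2])/d[2]
def w(p,L):
    c,s=np.cos(p[2]),np.sin(p[2]);L=np.atleast_2d(L)
    return np.stack([p[0]+c*L[:,0]-s*L[:,1],p[1]+s*L[:,0]+c*L[:,1],L[:,2]],-1)
ct=lambda u,v:((u+.5)/4.7-.5+180,(v+.5)/4.7-.5+180)
cs=lambda u,v:((u+.5)/4.4-.5+185,(v+.5)/4.4-.5+175)
def fit(obs,p0):
    f=lambda p:np.concatenate([(proj(n,w(p,L))[0]-uv) for n,uv,L in obs])
    r=least_squares(f,p0,loss="soft_l1");return r.x,f(r.x).reshape(-1,2)
E
python3 - <<'E'
from h import *
print("cams",[-np.array(C[n]["R"]).T@C[n]["t"] for n in C])
obs=[("top",ct(606,174),(-.06,0,.043)),("top",ct(451,168),(-.185,0,.070)),("top",ct(625,110),(-.045,.055,.04)),("top",ct(622,240),(-.045,-.055,.04)),
("scene",cs(537,296),(-.06,0,.043)),("scene",cs(417,176),(-.185,0,.075)),("scene",cs(490,345),(-.045,-.055,.04)),("scene",cs(588,410),(.045,-.055,.04))]
p,r=fit(obs,[.5,-.1,-1.57]);print("man",p,"\n",r.round(2))
print("base_hole",w(p,(-.06,0,.043)),"knob",w(p,(-.185,0,.088)))
for n,uv in(("scene",cs(606,200)),("top",ct(690,172))):
    for a in np.arange(.8,1.3,.05):
        L=(.05-.11*np.cos(a)+.005*np.sin(a),0,.048+.11*np.sin(a)+.005*np.cos(a))
        print(n,round(a,2),(proj(n,w(p,L))[0]-uv).round(1),end=";")
obs=[("top",ct(106,256),(0,.052,.056)),("top",ct(232,242),(0,-.052,.056)),("top",ct(168,246),(0,0,.085)),
("scene",cs(93,65),(0,.052,.056)),("scene",cs(189,119),(0,-.052,.056)),("scene",cs(138,53),(0,0,.085)),("scene",cs(141,102),(0,0,.046)),
("scene",cs(48,76),(-.022,.08,.044)),("scene",cs(197,162),(-.022,-.08,.044)),("scene",cs(240,140),(.022,-.08,.044))]
p,r=fit(obs,[.45,.2,0]);print("\nstand",p,"\n",r.round(2))
E
```

```text
cams [array([-0.38394452, -1.08455308,  0.93222523]), array([ 0.40094125, -0.08200175,  1.63907714])]
man [ 0.50995503 -0.25778377 -1.60406959] 
 [[-0.93  0.02]
 [-0.13  0.35]
 [-1.08 -0.3 ]
 [-0.63  0.2 ]
 [ 0.79  0.88]
 [ 0.39 -0.06]
 [ 0.16  0.21]
 [-0.04  1.35]]
base_hole [[ 0.51195106 -0.19781698  0.043     ]] knob [[ 0.51610945 -0.07288616  0.088     ]]
scene 0.8 [-4.4  2.5];scene 0.85 [-3.3  2.1];scene 0.9 [-2.1  1.8];scene 0.95 [-0.9  1.5];scene 1.0 [0.4 1.4];scene 1.05 [1.6 1.3];scene 1.1 [3.  1.4];scene 1.15 [4.3 1.5];scene 1.2 [5.7 1.8];scene 1.25 [7.1 2.1];top 0.8 [-7.1 -1.1];top 0.85 [-5.8 -1.2];top 0.9 [-4.5 -1.2];top 0.95 [-3.2 -1.3];top 1.0 [-1.8 -1.3];top 1.05 [-0.4 -1.3];top 1.1 [ 1.  -1.4];top 1.15 [ 2.5 -1.4];top 1.2 [ 4.  -1.4];top 1.25 [ 5.5 -1.4];
stand [0.45558387 0.16103709 0.09181212] 
 [[-0.52  0.26]
 [-0.5   0.24]
 [-1.47  0.64]
 [ 0.64  0.6 ]
 [ 0.33  0.09]
 [ 0.57  1.16]
 [ 0.44  0.68]
 [ 0.26  0.63]
 [-0.64 -0.42]
 [ 0.12 -0.68]]
```

```bash
python3 - <<'E'
from h import *
for uv in((480,55),(622,55)): print("postfoot",ray("top",ct(*uv),0.005))
for uv in((588,195),(590,190),(715,245),(740,262)): print("post scene",ray("scene",cs(*uv),0.005))
for uv in((257,90),(331,75)): print("beaker,box",ray("top",ct(*uv),0.06))
print("bench edge",ray("top",(216,243),0))
E
```

```text
postfoot [ 0.61833415 -0.09963882  0.005     ]
postfoot [ 0.61587663 -0.2205311   0.005     ]
post scene [ 0.66633302 -0.08737146  0.005     ]
post scene [ 0.67212663 -0.08353691  0.005     ]
post scene [ 0.68943382 -0.19003961  0.005     ]
post scene [ 0.68728435 -0.21549215  0.005     ]
beaker,box [0.58572097 0.08505246 0.06      ]
beaker,box [0.59691864 0.02394206 0.06      ]
bench edge [0.41701053 0.16614482 0.        ]
```

{"api": "send_rows", "payload": {"deltas": [{"x": 0.5}, {"az": 0.1}]}}

```text
schema error: expected keys x, y, z, ax, ay, az
```

{"api": "send_rows", "payload": {"deltas": [{"x": -2.5, "y": -2.4, "z": 0, "ax": 0, "ay": 0, "az": 0}, {"x": -2.5, "y": -2.4, "z": 0, "ax": 0, "ay": 0, "az": 0}, {"x": -2.5, "y": -2.4, "z": 0, "ax": 0, "ay": 0, "az": 0}, {"x": -2.5, "y": -2.4, "z": 0, "ax": 0, "ay": 0, "az": 0}, {"x": -2.5, "y": -2.4, "z": 0, "ax": 0, "ay": 0, "az": 0}, {"x": -2.5, "y": -2.4, "z": 0, "ax": 0, "ay": 0, "az": 0}, {"x": -2.5, "y": -2.4, "z": 0, "ax": 0, "ay": 0, "az": 0}, {"x": -2.5, "y": -2.4, "z": 0, "ax": 0, "ay": 0, "az": 0}, {"x": -2.5, "y": -2.4, "z": 0, "ax": 0, "ay": 0, "az": 0}, {"x": -2.5, "y": -2.4, "z": 0, "ax": 0, "ay": 0, "az": 0}], "fingers": 0}}

```text
clock: 1.1
tcp_pos: [0.3874, 0.2451, 0.2225]
tcp_rot: [-180.0, -0.0, 155.5]
contact_force: [0.0, 0.8, 0.2]
width: 0.0879
grasp_force: 0.0
```

{"api": "send_rows", "payload": {"deltas": [{"x": -2.5, "y": -2.4, "z": 0, "ax": 0, "ay": 0, "az": 0}, {"x": -2.5, "y": -2.4, "z": 0, "ax": 0, "ay": 0, "az": 0}, {"x": -2.5, "y": -2.4, "z": 0, "ax": 0, "ay": 0, "az": 0}, {"x": -2.5, "y": -2.4, "z": 0, "ax": 0, "ay": 0, "az": 0}, {"x": -2.5, "y": -2.4, "z": 0, "ax": 0, "ay": 0, "az": 0}, {"x": -2.5, "y": -2.4, "z": 0, "ax": 0, "ay": 0, "az": 0}, {"x": -2.5, "y": -2.4, "z": 0, "ax": 0, "ay": 0, "az": 0}, {"x": -2.5, "y": -2.4, "z": 0, "ax": 0, "ay": 0, "az": 0}, {"x": -2.5, "y": -2.4, "z": 0, "ax": 0, "ay": 0, "az": 0}, {"x": -2.5, "y": -2.4, "z": 0, "ax": 0, "ay": 0, "az": 0}]}}

```text
clock: 2.1
tcp_pos: [0.5152, -0.0768, 0.2224]
tcp_rot: [-180.0, -0.0, 155.5]
contact_force: [-0.0, 0.8, 0.1]
width: 0.088
grasp_force: 0.0
```

{"api": "send_rows", "payload": {"deltas": [{"x": 0, "y": 0, "z": 0, "ax": 0, "ay": 0, "az": -0.13}, {"x": 0, "y": 0, "z": 0, "ax": 0, "ay": 0, "az": -0.13}, {"x": 0, "y": 0, "z": 0, "ax": 0, "ay": 0, "az": -0.13}, {"x": 0, "y": 0, "z": 0, "ax": 0, "ay": 0, "az": -0.13}, {"x": 0, "y": 0, "z": 0, "ax": 0, "ay": 0, "az": -0.13}, {"x": 0, "y": 0, "z": 0, "ax": 0, "ay": 0, "az": -0.13}, {"x": 0, "y": 0, "z": 0, "ax": 0, "ay": 0, "az": -0.13}, {"x": 0, "y": 0, "z": 0, "ax": 0, "ay": 0, "az": -0.13}, {"x": 0, "y": 0, "z": 0, "ax": 0, "ay": 0, "az": -0.13}, {"x": 0, "y": 0, "z": 0, "ax": 0, "ay": 0, "az": -0.13}]}}

```text
clock: 3.1
tcp_pos: [0.5148, -0.0755, 0.2223]
tcp_rot: [180.0, -0.0, -129.7]
contact_force: [-0.1, -0.1, -0.1]
width: 0.0878
grasp_force: 0.0
```

```bash
python3 - <<'E'
from h import *
import cv2
s=arm.sense();print(s["tcp_pos"],s["tcp_rot"],s["joint_positions"])
im=arm.read_camera("top")[:,:,::-1]; im2=arm.read_camera("scene")[:,:,::-1]
a=cv2.resize(im[170:250,230:350],None,fx=6,fy=6,interpolation=cv2.INTER_CUBIC)
b=cv2.resize(im2[140:290,200:360],None,fx=5,fy=4,interpolation=cv2.INTER_CUBIC)
cv2.imwrite("pics/s1.png",b)
E
```

```text
[ 0.51482344 -0.07546833  0.2223155 ] [ 1.79968228e+02 -2.50123908e-02 -1.29716540e+02] [ -7.80042556  13.27178135  12.90087223 106.60526183  -3.37245829
  60.52951638 146.71312169]
```

View pics/s1.png

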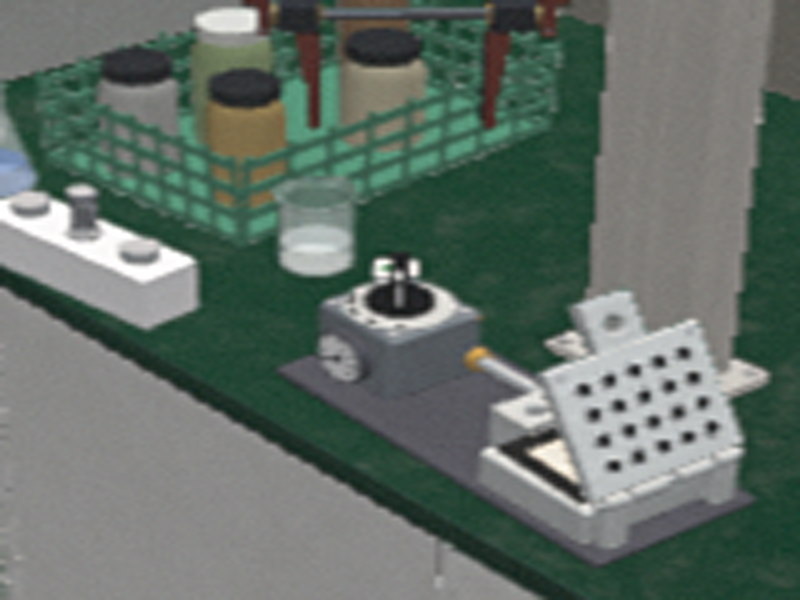

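The scene view shows the bar end-on at about (400,280), consistent with a selector near 0. The fingers straddle its line, so I'll descend and grip.

{"api": "send_rows", "payload": {"deltas": [{"x": 0, "y": 0, "z": 2.5, "ax": 0, "ay": 0, "az": 0}, {"x": 0, "y": 0, "z": 2.5, "ax": 0, "ay": 0, "az": 0}, {"x": 0, "y": 0, "z": 2.5, "ax": 0, "ay": 0, "az": 0}, {"x": 0, "y": 0, "z": 2.5, "ax": 0, "ay": 0, "az": 0}, {"x": 0, "y": 0, "z": 2.0, "ax": 0, "ay": 0, "az": 0}, {"x": 0, "y": 0, "z": 1.5, "ax": 0, "ay": 0, "az": 0}, {"x": 0, "y": 0, "z": 0.5, "ax": 0, "ay": 0, "az": 0}, {"x": 0, "y": 0, "z": 0, "ax": 0, "ay": 0, "az": 0}]}}

```text
clock: 4.0
tcp_pos: [0.5147, -0.0755, 0.0821]
tcp_rot: [179.9, -0.1, -130.2]
contact_force: [-0.4, 0.2, -0.2]
width: 0.0879
grasp_force: 0.0
```

{"api": "send_rows", "payload": {"deltas": [{"x": 0, "y": 0, "z": 0, "ax": 0, "ay": 0, "az": 0}, {"x": 0, "y": 0, "z": 0, "ax": 0, "ay": 0, "az": 0}, {"x": 0, "y": 0, "z": 0, "ax": 0, "ay": 0, "az": 0}, {"x": 0, "y": 0, "z": 0, "ax": 0, "ay": 0, "az": 0}, {"x": 0, "y": 0, "z": 0, "ax": 0, "ay": 0, "az": 0}, {"x": 0, "y": 0, "z": 0, "ax": 0, "ay": 0, "az": 0}, {"x": 0, "y": 0, "z": 0, "ax": 0, "ay": 0, "az": 0}, {"x": 0, "y": 0, "z": 0, "ax": 0, "ay": 0, "az": 0}], "fingers": 255}}

```text
clock: 4.8
tcp_pos: [0.5151, -0.0755, 0.0826]
tcp_rot: [180.0, 0.0, -130.0]
contact_force: [0.4, -0.1, 0.3]
width: 0.0275
grasp_force: 0.0
```

```bash
python3 - <<'E'
from h import *
s=arm.sense()
for k in("clock","tcp_pos","tcp_rot","contact_force","torque","width","grasp_force"):print(k,np.round(s[k],4))
E
```

```text
clock 4.8
tcp_pos [ 0.5151 -0.0755  0.0826]
tcp_rot [ 1.799976e+02  7.000000e-04 -1.300278e+02]
contact_force [ 0.4208 -0.108   0.2915]
torque [ 0.0596  0.0324 -0.011 ]
width 0.0275
grasp_force 0.0
```

Still closing; I'll let it finish.

{"api": "send_rows", "payload": {"deltas": [{"x": 0, "y": 0, "z": 0, "ax": 0, "ay": 0, "az": 0}, {"x": 0, "y": 0, "z": 0, "ax": 0, "ay": 0, "az": 0}, {"x": 0, "y": 0, "z": 0, "ax": 0, "ay": 0, "az": 0}, {"x": 0, "y": 0, "z": 0, "ax": 0, "ay": 0, "az": 0}, {"x": 0, "y": 0, "z": 0, "ax": 0, "ay": 0, "az": 0}]}}

```text
clock: 5.3
tcp_pos: [0.5159, -0.0761, 0.0827]
tcp_rot: [-179.9, 0.0, -130.1]
contact_force: [4.1, -4.2, -3.8]
width: 0.0116
grasp_force: 30.0
```

```bash
cat > s.py <<'E'
from h import *
s=arm.sense()
for k in("clock","tcp_pos","tcp_rot","contact_force","torque","width","grasp_force"):print(k,np.round(s[k],4))
E
python3 s.py
```

```text
clock 5.3
tcp_pos [ 0.5159 -0.0761  0.0827]
tcp_rot [-1.799047e+02  2.460000e-02 -1.300520e+02]
contact_force [ 4.1375 -4.2286 -3.8054]
torque [-0.6327 -0.869  -0.0252]
width 0.0116
grasp_force 29.9685
```

{"api": "send_rows", "payload": {"deltas": [{"x": 0, "y": 0.1, "z": 0, "ax": 0, "ay": 0, "az": 0}, {"x": 0, "y": 0, "z": 0, "ax": 0, "ay": 0, "az": 0.12}, {"x": 0, "y": 0, "z": 0, "ax": 0, "ay": 0, "az": 0.12}, {"x": 0, "y": 0, "z": 0, "ax": 0, "ay": 0, "az": 0.12}, {"x": 0, "y": 0, "z": 0, "ax": 0, "ay": 0, "az": 0.12}, {"x": 0, "y": 0, "z": 0, "ax": 0, "ay": 0, "az": 0.12}]}}

```text
clock: 5.9
tcp_pos: [0.5142, -0.0735, 0.0827]
tcp_rot: [179.9, -0.0, -164.6]
contact_force: [0.4, 3.8, 0.3]
width: 0.0118
grasp_force: 30.0
```

{"api": "send_rows", "payload": {"deltas": [{"x": 0, "y": 0, "z": 0, "ax": 0, "ay": 0, "az": 0.12}, {"x": 0, "y": 0, "z": 0, "ax": 0, "ay": 0, "az": 0.12}, {"x": 0, "y": 0, "z": 0, "ax": 0, "ay": 0, "az": 0.12}, {"x": 0, "y": 0, "z": 0, "ax": 0, "ay": 0, "az": 0.12}, {"x": 0, "y": 0, "z": 0, "ax": 0, "ay": 0, "az": 0.12}, {"x": 0, "y": 0, "z": 0, "ax": 0, "ay": 0, "az": 0}, {"x": 0, "y": 0, "z": 0, "ax": 0, "ay": 0, "az": 0}]}}

```text
clock: 6.6
tcp_pos: [0.5143, -0.0704, 0.0827]
tcp_rot: [179.8, -0.1, 161.4]
contact_force: [0.9, 10.5, 2.4]
width: 0.0117
grasp_force: 30.0
```

```bash
python3 s.py
```

```text
clock 6.6
tcp_pos [ 0.5143 -0.0704  0.0827]
tcp_rot [ 1.797546e+02 -1.498000e-01  1.613972e+02]
contact_force [ 0.9082 10.4908  2.4445]
torque [ 2.4916 -0.1692  0.0048]
width 0.0117
grasp_force 29.9803
```

The selector has moved 68.5° and the torque is near zero, so it is seated at three dots. I'll release and retreat, then refit the manifold using the knob contact.

{"api": "send_rows", "payload": {"deltas": [{"x": 0, "y": 0, "z": 0, "ax": 0, "ay": 0, "az": 0}, {"x": 0, "y": 0, "z": 0, "ax": 0, "ay": 0, "az": 0}, {"x": 0, "y": 0, "z": 0, "ax": 0, "ay": 0, "az": 0}, {"x": 0, "y": 0, "z": -1, "ax": 0, "ay": 0, "az": 0}, {"x": 0, "y": 0, "z": -3, "ax": 0, "ay": 0, "az": 0}, {"x": 0, "y": 0, "z": -4, "ax": 0, "ay": 0, "az": 0}, {"x": 0, "y": 0, "z": -4, "ax": 0, "ay": 0, "az": 0}, {"x": 0, "y": 0, "z": -2, "ax": 0, "ay": 0, "az": 0}, {"x": 0, "y": 0, "z": 0, "ax": 0, "ay": 0, "az": 0}], "fingers": 120}}

```text
clock: 7.5
tcp_pos: [0.5159, -0.0756, 0.2263]
tcp_rot: [179.9, 0.3, 161.2]
contact_force: [1.0, -0.4, -0.3]
width: 0.0464
grasp_force: 0.0
```

```bash
python3 s.py|head -3; python3 - <<'E'
from h import *
obs=[("top",ct(606,174),(-.06,0,.043)),("top",ct(451,168),(-.185,0,.070)),("top",ct(625,110),(-.045,.055,.04)),("top",ct(622,240),(-.045,-.055,.04)),
("scene",cs(537,296),(-.06,0,.043)),("scene",cs(417,176),(-.185,0,.075)),("scene",cs(490,345),(-.045,-.055,.04)),("scene",cs(588,410),(.045,-.055,.04))]
def f(p,full=True):
    b={"top":p[3:5],"scene":p[5:7]}
    r=np.concatenate([(proj(n,w(p,L))[0]+b[n]-uv) for n,uv,L in obs])/.5
    k=(w(p,(-.185,0,0))[0,:2]-[.5193,-.0721])/.0008
    return np.r_[r,k,(p[2]+1.597)/.01,p[3:]/.8]
r=least_squares(f,[.51,-.26,-1.597,0,0,0,0]).x
print(r.round(4));print((f(r)[:16]*.5).reshape(-1,2).round(2))
print("hole",w(r,(-.06,0,.043)),"knob",w(r,(-.185,0,0)))
obs2=[("top",ct(106,256),(0,.052,.056)),("top",ct(232,242),(0,-.052,.056)),("top",ct(168,246),(0,0,.085)),
("scene",cs(93,65),(0,.052,.056)),("scene",cs(189,119),(0,-.052,.056)),("scene",cs(138,53),(0,0,.085)),("scene",cs(141,102),(0,0,.046)),
("scene",cs(48,76),(-.022,.08,.044)),("scene",cs(197,162),(-.022,-.08,.044)),("scene",cs(240,140),(.022,-.08,.044))]
b={"top":r[3:5],"scene":r[5:7]}
print("stand",fit([(n,np.array(uv)-b[n],L) for n,uv,L in obs2],[.45,.16,.09]))
E
```

```text
clock 7.5
tcp_pos [ 0.5159 -0.0756  0.2263]
tcp_rot [179.8569   0.3088 161.1675]
[ 0.5133 -0.257  -1.6014  0.8436  0.6637 -0.8868 -0.044 ]
[[-0.32 -0.13]
 [ 0.48  0.28]
 [-0.51 -0.45]
 [ 0.02  0.04]
 [ 0.52  0.29]
 [ 0.04 -0.55]
 [-0.03 -0.39]
 [-0.18  0.66]]
hole [[ 0.51513056 -0.19698486  0.043     ]] knob [[ 0.51896028 -0.07204354  0.        ]]
stand (array([0.4585797 , 0.16141   , 0.09291226]), array([[ 0.22832028,  0.15965147],
       [ 0.24017606,  0.11115815],
       [-0.73178706,  0.51729324],
       [ 0.44759445,  0.22926832],
       [ 0.15995443, -0.32066103],
       [ 0.39507053,  0.77686138],
       [ 0.25559291,  0.28578854],
       [ 0.06807267,  0.26420657],
       [-0.78664846, -0.85285683],
       [-0.06021394, -1.0975973 ]]))
```

{"api": "send_rows", "payload": {"deltas": [{"x": 0, "y": 0, "z": 0, "ax": 0, "ay": 0, "az": -0.1}, {"x": 0, "y": 0, "z": 0, "ax": 0, "ay": 0, "az": -0.1}, {"x": 0, "y": 0, "z": 0, "ax": 0, "ay": 0, "az": -0.1}, {"x": -0.1, "y": -3.8, "z": 0, "ax": 0, "ay": 0, "az": 0}, {"x": -0.1, "y": -3.8, "z": 0, "ax": 0, "ay": 0, "az": 0}, {"x": -0.1, "y": -3.8, "z": 0, "ax": 0, "ay": 0, "az": 0}, {"x": 0, "y": -3.8, "z": 0, "ax": 0, "ay": 0, "az": 0}, {"x": 0, "y": -3.8, "z": 0, "ax": 0, "ay": 0, "az": 0}, {"x": 0, "y": -3.6, "z": 0, "ax": 0, "ay": 0, "az": 0}, {"x": 0, "y": 0, "z": 0, "ax": 0, "ay": 0, "az": 0}], "fingers": 255}}

```text
clock: 8.5
tcp_pos: [0.5085, -0.3066, 0.222]
tcp_rot: [-179.8, -0.1, 178.0]
contact_force: [-0.4, -0.7, -0.3]
width: 0.0004
grasp_force: 0.0
```

```bash
python3 s.py; python3 - <<'E'
from h import *
import cv2
b=arm.read_camera("scene")[:,:,::-1][130:290,200:360]
cv2.imwrite("pics/s2.png",cv2.resize(b,None,fx=3.7,fy=3.7,interpolation=cv2.INTER_CUBIC))
E
```

```text
clock 8.5
tcp_pos [ 0.5085 -0.3066  0.222 ]
tcp_rot [-1.798321e+02 -1.067000e-01  1.779830e+02]
contact_force [-0.4123 -0.6505 -0.3086]
torque [-0.0172  0.0264  0.0086]
width 0.0004
grasp_force 0.0
```

View pics/s2.png

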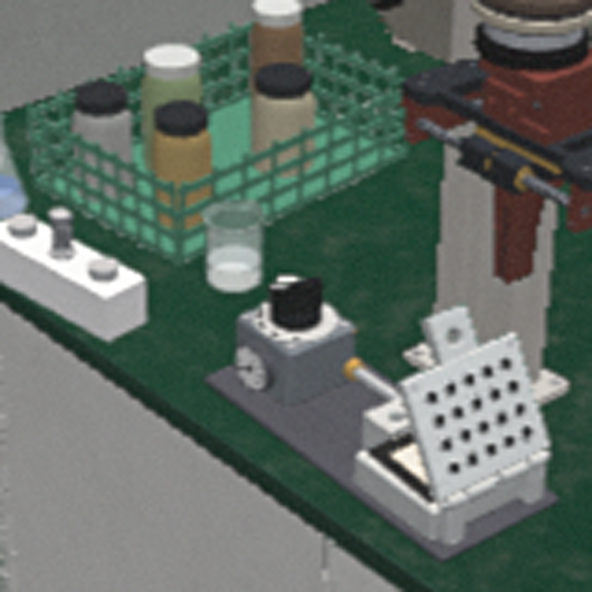

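The view shows the knob turned, the pointer end facing front, and the closed gripper above and right of the plate. Now I'll descend beside the plate and sweep it shut along its arc.

{"api": "send_rows", "payload": {"deltas": [{"x": -0.3, "y": 0, "z": 2.5, "ax": 0, "ay": 0, "az": 0}, {"x": 0, "y": 0, "z": 2.5, "ax": 0, "ay": 0, "az": 0}, {"x": 0, "y": 0, "z": 2.0, "ax": 0, "ay": 0, "az": 0}, {"x": 0, "y": 0, "z": 0, "ax": 0, "ay": 0, "az": 0}, {"x": 0, "y": 1.2, "z": 0, "ax": 0, "ay": 0, "az": 0}, {"x": 0, "y": 1.3, "z": 0, "ax": 0, "ay": 0, "az": 0}, {"x": 0, "y": 0.75, "z": 0.35, "ax": 0, "ay": 0, "az": 0}, {"x": 0, "y": 0.75, "z": 0.35, "ax": 0, "ay": 0, "az": 0}]}}

```text
clock: 9.35
tcp_pos: [0.516, -0.2597, 0.1463]
tcp_rot: [-180.0, 0.1, 178.5]
contact_force: [0.4, -0.8, 1.4]
width: 0.0006
grasp_force: 0.5
```

{"api": "send_rows", "payload": {"deltas": [{"x": 0, "y": 0.7, "z": 0.7, "ax": 0, "ay": 0, "az": 0}, {"x": 0, "y": 0.7, "z": 0.7, "ax": 0, "ay": 0, "az": 0}, {"x": 0.1, "y": 0.75, "z": 0.8, "ax": 0, "ay": 0, "az": 0}, {"x": 0.1, "y": 0.75, "z": 0.85, "ax": 0, "ay": 0, "az": 0}, {"x": 0, "y": 0.6, "z": 0.95, "ax": 0, "ay": 0, "az": 0}, {"x": 0, "y": 0.6, "z": 0.95, "ax": 0, "ay": 0, "az": 0}, {"x": 0, "y": 0.4, "z": 1.05, "ax": 0, "ay": 0, "az": 0}, {"x": 0, "y": 0.35, "z": 1.05, "ax": 0, "ay": 0, "az": 0}, {"x": 0, "y": 0.15, "z": 0.8, "ax": 0, "ay": 0, "az": 0}, {"x": 0, "y": 0, "z": 0.6, "ax": 0, "ay": 0, "az": 0}]}}

```text
clock: 10.35
tcp_pos: [0.5143, -0.2106, 0.0601]
tcp_rot: [180.0, -0.1, 178.4]
contact_force: [-1.0, 0.4, -0.1]
width: 0.0007
grasp_force: 0.2
```

{"api": "send_rows", "payload": {"deltas": [{"x": 0, "y": 0, "z": 0.3, "ax": 0, "ay": 0, "az": 0}, {"x": 0, "y": 0, "z": 0, "ax": 0, "ay": 0, "az": 0}, {"x": 0, "y": 0, "z": 0, "ax": 0, "ay": 0, "az": 0}]}}

```text
clock: 10.65
tcp_pos: [0.5147, -0.2114, 0.0583]
tcp_rot: [-180.0, 0.0, 178.4]
contact_force: [-0.2, -1.2, -0.8]
width: 0.0007
grasp_force: 0.0
```

{"api": "send_rows", "payload": {"deltas": [{"x": 0, "y": 0, "z": 0.3, "ax": 0, "ay": 0, "az": 0}, {"x": 0, "y": 0, "z": 0, "ax": 0, "ay": 0, "az": 0}, {"x": 0, "y": 0, "z": 0, "ax": 0, "ay": 0, "az": 0}]}}

```text
clock: 10.95
tcp_pos: [0.5149, -0.2112, 0.0556]
tcp_rot: [-180.0, 0.1, 178.4]
contact_force: [0.5, 0.1, 4.1]
width: 0.0003
grasp_force: 2.2
```

The plate rests on the gasket with 4 N under the finger. Now to the pin.

{"api": "send_rows", "payload": {"deltas": [{"x": 0, "y": 0, "z": -2, "ax": 0, "ay": 0, "az": 0}, {"x": 0, "y": 0, "z": -4, "ax": 0, "ay": 0, "az": 0}, {"x": 0, "y": 0, "z": -4, "ax": 0, "ay": 0, "az": 0}, {"x": 0, "y": 0, "z": -3, "ax": 0, "ay": 0, "az": 0}, {"x": 0, "y": 0, "z": 0, "ax": 0, "ay": 0, "az": 0}], "fingers": 135}}

```text
clock: 11.45
tcp_pos: [0.5167, -0.2121, 0.1892]
tcp_rot: [-179.9, 0.4, 178.4]
contact_force: [-0.2, -0.5, -0.8]
width: 0.0373
grasp_force: 0.0
```

{"api": "send_rows", "payload": {"deltas": [{"x": 0.66, "y": 3.71, "z": 0, "ax": 0, "ay": 0, "az": 0}, {"x": 0.66, "y": 3.71, "z": 0, "ax": 0, "ay": 0, "az": 0}, {"x": 0.66, "y": 3.71, "z": 0, "ax": 0, "ay": 0, "az": 0}, {"x": 0.66, "y": 3.71, "z": 0, "ax": 0, "ay": 0, "az": 0}, {"x": 0.66, "y": 3.71, "z": 0, "ax": 0, "ay": 0, "az": 0}, {"x": 0.66, "y": 3.71, "z": 0, "ax": 0, "ay": 0, "az": 0}, {"x": 0.66, "y": 3.71, "z": 0, "ax": 0, "ay": 0, "az": 0}, {"x": 0.66, "y": 3.71, "z": 0, "ax": 0, "ay": 0, "az": 0}, {"x": 0.66, "y": 3.71, "z": 0, "ax": 0, "ay": 0, "az": 0}, {"x": 0.66, "y": 3.71, "z": 0, "ax": 0, "ay": 0, "az": 0}]}}

```text
clock: 12.45
tcp_pos: [0.4581, 0.1632, 0.1844]
tcp_rot: [-180.0, -0.0, 178.4]
contact_force: [0.9, -0.4, 0.5]
width: 0.0412
grasp_force: 0.0
```

{"api": "send_rows", "payload": {"deltas": [{"x": 0, "y": 0, "z": 0, "ax": 0, "ay": 0, "az": 0}, {"x": 0, "y": 0, "z": 0, "ax": 0, "ay": 0, "az": 0}, {"x": 0, "y": 0, "z": 0, "ax": 0, "ay": 0, "az": 0}]}}

```text
clock: 12.75
tcp_pos: [0.4589, 0.1604, 0.1847]
tcp_rot: [-180.0, -0.0, 178.3]
contact_force: [0.2, -0.6, -0.1]
width: 0.041
grasp_force: 0.0
```

```bash
python3 s.py; python3 - <<'E'
from h import *
import cv2
b=arm.read_camera("scene")[:,:,::-1]
cv2.imwrite("pics/s3.png",cv2.resize(b[120:290,180:360],None,fx=3.4,fy=3.4,interpolation=cv2.INTER_CUBIC))
t=arm.read_camera("top")[:,:,::-1];cv2.imwrite("pics/t3.png",t)
E
```

```text
clock 12.75
tcp_pos [0.4589 0.1604 0.1847]
tcp_rot [-1.799515e+02 -2.950000e-02  1.783295e+02]
contact_force [ 0.1731 -0.593  -0.1352]
torque [-0.0246  0.0085  0.0528]
width 0.041
grasp_force 0.0
```

View pics/s3.png

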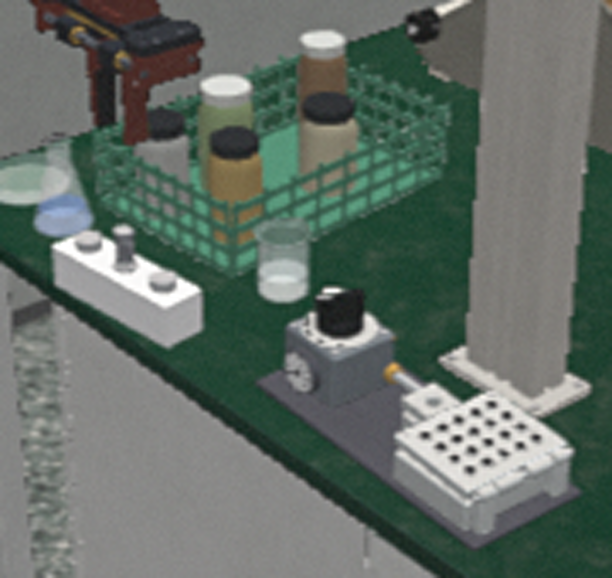

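The plate is shut, with its hole visible at about (435,402), and the gripper is above the pin. I'll descend and do a first centring grip above cap height.

{"api": "send_rows", "payload": {"deltas": [{"x": 0, "y": 0.1, "z": 3, "ax": 0, "ay": 0, "az": 0}, {"x": 0, "y": 0, "z": 3, "ax": 0, "ay": 0, "az": 0}, {"x": 0, "y": 0, "z": 3, "ax": 0, "ay": 0, "az": 0}, {"x": 0, "y": 0, "z": 2, "ax": 0, "ay": 0, "az": 0}, {"x": 0, "y": 0, "z": 1.1, "ax": 0, "ay": 0, "az": 0}, {"x": 0, "y": 0, "z": 0, "ax": 0, "ay": 0, "az": 0}, {"x": 0, "y": 0, "z": 0, "ax": 0, "ay": 0, "az": 0}]}}

```text
clock: 13.55
tcp_pos: [0.4595, 0.1624, 0.0648]
tcp_rot: [180.0, 0.0, 178.4]
contact_force: [-0.8, 0.0, 0.5]
width: 0.0412
grasp_force: 0.0
```

{"api": "send_rows", "payload": {"deltas": [{"x": 0, "y": 0, "z": 0, "ax": 0, "ay": 0, "az": 0}, {"x": 0, "y": 0, "z": 0, "ax": 0, "ay": 0, "az": 0}, {"x": 0, "y": 0, "z": 0, "ax": 0, "ay": 0, "az": 0}, {"x": 0, "y": 0, "z": 0, "ax": 0, "ay": 0, "az": 0}, {"x": 0, "y": 0, "z": 0, "ax": 0, "ay": 0, "az": 0}, {"x": 0, "y": 0, "z": 0, "ax": 0, "ay": 0, "az": 0}, {"x": 0, "y": 0, "z": 0, "ax": 0, "ay": 0, "az": 0}], "fingers": 255}}

```text
clock: 14.25
tcp_pos: [0.4593, 0.163, 0.0646]
tcp_rot: [180.0, 0.0, 178.4]
contact_force: [-1.5, -0.6, 6.9]
width: 0.0172
grasp_force: 30.0
```

```bash
python3 s.py
```

```text
clock 14.25
tcp_pos [0.4593 0.163  0.0646]
tcp_rot [1.799632e+02 3.800000e-02 1.784113e+02]
contact_force [-1.5022 -0.5906  6.8982]
torque [ 0.0776  0.1787 -0.0247]
width 0.0172
grasp_force 29.9991
```

{"api": "send_rows", "payload": {"deltas": [{"x": 0, "y": 0, "z": 0, "ax": 0, "ay": 0, "az": 0}, {"x": 0, "y": 0.05, "z": 0, "ax": 0, "ay": 0, "az": 0}, {"x": 0, "y": 0, "z": 0, "ax": 0, "ay": 0, "az": 0}, {"x": 0, "y": 0, "z": 0, "ax": 0, "ay": 0, "az": 0}], "fingers": 135}}

```text
clock: 14.65
tcp_pos: [0.4588, 0.1633, 0.064]
tcp_rot: [-180.0, -0.0, 178.4]
contact_force: [0.4, -0.2, 0.4]
width: 0.041
grasp_force: 0.0
```

{"api": "send_rows", "payload": {"deltas": [{"x": 0, "y": 0, "z": 0, "ax": 0, "ay": 0, "az": 0.145}, {"x": 0, "y": 0, "z": 0, "ax": 0, "ay": 0, "az": 0.145}, {"x": 0, "y": 0, "z": 0, "ax": 0, "ay": 0, "az": 0.145}, {"x": 0, "y": 0, "z": 0, "ax": 0, "ay": 0, "az": 0.145}, {"x": 0, "y": 0, "z": 0, "ax": 0, "ay": 0, "az": 0.145}, {"x": 0, "y": 0, "z": 0, "ax": 0, "ay": 0, "az": 0.145}, {"x": 0, "y": 0, "z": 0, "ax": 0, "ay": 0, "az": 0.145}, {"x": 0, "y": 0, "z": 0, "ax": 0, "ay": 0, "az": 0.145}, {"x": 0, "y": 0, "z": 0, "ax": 0, "ay": 0, "az": 0.145}, {"x": 0, "y": 0, "z": 0, "ax": 0, "ay": 0, "az": 0.145}]}}

```text
clock: 15.65
tcp_pos: [0.4589, 0.1633, 0.0641]
tcp_rot: [-180.0, -0.0, 95.0]
contact_force: [-0.5, 1.5, -0.1]
width: 0.0419
grasp_force: 0.0
```

{"api": "send_rows", "payload": {"deltas": [{"x": 0, "y": 0, "z": 0, "ax": 0, "ay": 0, "az": 0}, {"x": 0, "y": 0, "z": 0, "ax": 0, "ay": 0, "az": 0}, {"x": 0, "y": 0, "z": 0, "ax": 0, "ay": 0, "az": 0}]}}

```text
clock: 15.95
tcp_pos: [0.4589, 0.1633, 0.0641]
tcp_rot: [-180.0, -0.0, 95.5]
contact_force: [-0.2, -0.2, -0.2]
width: 0.0415
grasp_force: 0.0
```

```bash
python3 s.py
```

```text
clock 15.95
tcp_pos [0.4589 0.1633 0.0641]
tcp_rot [-1.799957e+02 -3.300000e-03  9.552010e+01]
contact_force [-0.2459 -0.2496 -0.2423]
torque [-0.052   0.0807 -0.0119]
width 0.0415
grasp_force 0.0
```

{"api": "send_rows", "payload": {"deltas": [{"x": 0, "y": 0, "z": 0.7, "ax": 0, "ay": 0, "az": 0}, {"x": 0, "y": 0, "z": 0.6, "ax": 0, "ay": 0, "az": 0}, {"x": 0, "y": 0, "z": 0.1, "ax": 0, "ay": 0, "az": 0}, {"x": 0, "y": 0, "z": 0, "ax": 0, "ay": 0, "az": 0}]}}

```text
clock: 16.35
tcp_pos: [0.4588, 0.163, 0.0497]
tcp_rot: [-180.0, 0.0, 95.3]
contact_force: [0.3, 0.2, 0.3]
width: 0.0412
grasp_force: 0.0
```

{"api": "send_rows", "payload": {"deltas": [{"x": 0, "y": 0, "z": 0, "ax": 0, "ay": 0, "az": 0}, {"x": 0, "y": 0, "z": 0, "ax": 0, "ay": 0, "az": 0}, {"x": 0, "y": 0, "z": 0, "ax": 0, "ay": 0, "az": 0}, {"x": 0, "y": 0, "z": 0, "ax": 0, "ay": 0, "az": 0}, {"x": 0, "y": 0, "z": 0, "ax": 0, "ay": 0, "az": 0}, {"x": 0, "y": 0, "z": 0, "ax": 0, "ay": 0, "az": 0}, {"x": 0, "y": 0, "z": 0, "ax": 0, "ay": 0, "az": 0}], "fingers": 255}}

```text
clock: 17.05
tcp_pos: [0.4589, 0.1633, 0.0502]
tcp_rot: [-180.0, -0.0, 95.3]
contact_force: [-1.5, -0.9, 3.4]
width: 0.0173
grasp_force: 30.0
```

```bash
python3 s.py
```

```text
clock 17.05
tcp_pos [0.4589 0.1633 0.0502]
tcp_rot [-1.799945e+02 -1.190000e-02  9.533320e+01]
contact_force [-1.4854 -0.8754  3.4455]
torque [-0.1292  0.3127  0.0256]
width 0.0173
grasp_force 30.0009
```

{"api": "send_rows", "payload": {"deltas": [{"x": 0, "y": 0, "z": -1, "ax": 0, "ay": 0, "az": 0}, {"x": 0, "y": 0, "z": -2, "ax": 0, "ay": 0, "az": 0}, {"x": 0, "y": 0, "z": -2.5, "ax": 0, "ay": 0, "az": 0}, {"x": 0, "y": 0, "z": -2.5, "ax": 0, "ay": 0, "az": 0}, {"x": 0, "y": 0, "z": -2.5, "ax": 0, "ay": 0, "az": 0}, {"x": 0, "y": 0, "z": -2, "ax": 0, "ay": 0, "az": 0}, {"x": 0, "y": 0, "z": -1, "ax": 0, "ay": 0, "az": 0}, {"x": 0, "y": 0, "z": 0, "ax": 0, "ay": 0, "az": 0}]}}

```text
clock: 17.85
tcp_pos: [0.4596, 0.1637, 0.1863]
tcp_rot: [179.9, -0.1, 95.3]
contact_force: [-0.2, -0.7, -1.2]
width: 0.0174
grasp_force: 30.0
```

{"api": "send_rows", "payload": {"deltas": [{"x": -3.64, "y": 0.23, "z": 0, "ax": 0, "ay": 0, "az": 0}, {"x": -3.64, "y": 0.23, "z": 0, "ax": 0, "ay": 0, "az": 0}, {"x": -3.64, "y": 0.23, "z": 0, "ax": 0, "ay": 0, "az": 0}, {"x": -3.64, "y": 0.23, "z": 0, "ax": 0, "ay": 0, "az": 0}, {"x": -3.64, "y": 0.23, "z": 0, "ax": 0, "ay": 0, "az": 0}, {"x": -3.64, "y": 0.23, "z": 0, "ax": 0, "ay": 0, "az": 0}, {"x": -3.64, "y": 0.23, "z": 0, "ax": 0, "ay": 0, "az": 0}, {"x": -3.64, "y": 0.23, "z": 0, "ax": 0, "ay": 0, "az": 0}, {"x": -3.64, "y": 0.23, "z": 0, "ax": 0, "ay": 0, "az": 0}, {"x": -3.64, "y": 0.23, "z": 0, "ax": 0, "ay": 0, "az": 0}]}}

```text
clock: 18.85
tcp_pos: [0.5151, -0.1983, 0.1838]
tcp_rot: [-179.9, -0.0, 95.3]
contact_force: [-0.0, 0.4, -0.2]
width: 0.0174
grasp_force: 30.0
```

{"api": "send_rows", "payload": {"deltas": [{"x": 0, "y": 0, "z": 3, "ax": 0, "ay": 0, "az": 0}, {"x": 0, "y": 0, "z": 3, "ax": 0, "ay": 0, "az": 0}, {"x": 0, "y": 0, "z": 0.5, "ax": 0, "ay": 0, "az": 0}, {"x": 0, "y": 0, "z": 0, "ax": 0, "ay": 0, "az": 0}, {"x": 0, "y": 0, "z": 0, "ax": 0, "ay": 0, "az": 0}, {"x": 0, "y": 0, "z": 0, "ax": 0, "ay": 0, "az": 0}]}}

```text
clock: 19.45
tcp_pos: [0.5164, -0.1971, 0.1213]
tcp_rot: [179.9, 0.0, 95.4]
contact_force: [-0.1, 0.4, -1.1]
width: 0.0176
grasp_force: 30.0
```

```bash
python3 s.py; python3 - <<'E'
from h import *
import cv2
b=arm.read_camera("scene")[:,:,::-1]
cv2.imwrite("pics/s4f.png",b);cv2.imwrite("pics/s4.png",cv2.resize(b[180:280,250:360],None,fx=6,fy=6,interpolation=cv2.INTER_CUBIC))
E
```

```text
clock 19.45
tcp_pos [ 0.5164 -0.1971  0.1213]
tcp_rot [1.79898e+02 2.60000e-02 9.53599e+01]
contact_force [-0.1108  0.3847 -1.0585]
torque [-0.0789  0.056  -0.0313]
width 0.0176
grasp_force 29.9997
```

View pics/s4.png

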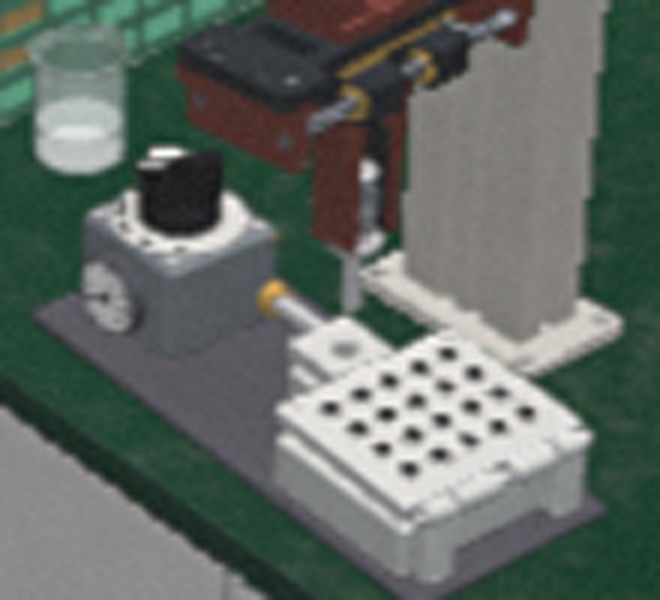

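The tip is at about crop (350,308) and the plate hole at about (345,347). I'll compare both with their predictions.

```bash
python3 - <<'E'
from h import *
import cv2
c6=lambda u,v:np.array([(u+.5)/6-.5+250,(v+.5)/6-.5+180])
print("tip pred",proj("scene",np.array([.5164,-.1971,.0803])),"obs",c6(350,310))
print("shank mid pred",proj("scene",np.array([.5164,-.1971,.095])),"obs y",c6(351,280))
print("hole pred",proj("scene",np.array([.5151,-.197,.058])),"obs",c6(345,347))
print("hole by ray, biased frame",ray("scene",c6(345,347),.0575),"tip ray",ray("scene",c6(350,308),.0803+.000))
g=cv2.imread("pics/s4f.png",0)
print(g[234:242,301:316]); print(g[222:232,303:314])
t=cv2.imread("pics/t3.png",0);print(t[211:222,302:318]); print(proj("top",np.array([.5151,-.197,.058])))
E
```

```text
tip pred [308.99818925 231.18922083] obs [307.91666667 231.25      ]
shank mid pred [309.23204884 226.8208115 ] obs y [308.08333333 226.25      ]
hole pred [308.29039475 237.8850292 ] obs [307.08333333 237.41666667]
hole by ray, biased frame [ 0.51458789 -0.19262145  0.0575    ] tip ray [ 0.51500558 -0.19416834  0.0803    ]
[[152 191 217 224 228 229 229 224 200 152  94  59  55  53  57]
 [174 212 224 224 223 222 221 220 225 222 170  99  62  53  57]
 [226 223 223 220 215 212 209 210 214 221 219 180 121  71  51]
 [226 221 220 218 187 158 152 159 179 212 224 222 200 149  86]
 [220 221 221 216 170 134 127 135 170 208 221 222 217 215 163]
 [178 208 219 220 206 180 164 172 204 216 218 219 202 190 216]
 [125 157 202 221 225 224 223 218 218 203 193 222 228 228 229]
 [132 122 155 203 221 220 215 202 217 231 228 227 225 226 228]]
[[ 52  57  70  96 110 102 121 128 111  80  81]
 [ 51  52  53  60 108 125 123  87  73  91 180]
 [ 55  53  51  59 107 132 131 117 146 171 197]
 [ 54  54  59  62 112 135 138 180 166 137 156]
 [ 53  55  58  64 111 131 126 135 170 176 194]
 [ 55  55  57  69 114 135 129 130 
[... 267 characters left out ...]
]
 [103 134 200 201 197 198 197 199 190 192 217 232 234 234 103  60]
 [103 138 228 228 226 227 226 226 226 227 217 233 234 233 164 147]
 [102 138 230 230 228 229 228 228 229 229 218 233 235 234 232 230]
 [104 139 229 230 229 202 166 194 228 229 220 233 234 234 234 233]
 [103 139 230 230 226 211 178 129 222 229 229 234 234 234 173 107]
 [101 138 229 230 228 228 227 152 227 230 231 234 234 234 103  55]
 [104 142 230 231 230 230 229 215 229 229 231 234 234 234 188 151]
 [102 171 230 231 230 230 228 228 230 230 231 234 234 234 232 230]
 [103 173 230 230 229 230 228 230 230 230 231 234 233 234 234 209]
 [103 171 188 187 186 186 184 212 229 231 231 234 234 218 116  87]]
[307.65830439 215.55840629]
```

```bash
python3 - <<'E'
from h import *
import cv2
g=cv2.imread("pics/s4f.png",0)
print(g[228:236,303:314]);print(g[216:224,303:318])
print(proj("scene",np.array([[.5164,-.1971,z] for z in (.0803,.1163,.1213)])))
E
```

```text
[[ 58  58  58  73 115 135 130  99 114 138 137]
 [ 53  58  61  74 118 135 130  88  57  65 115]
 [ 56  55  52  67 119 137 131  92  56  53  66]
 [ 75  56  50  56 108 124 101  68  59  51  45]
 [103  80  77  95 118 102  65  49  55  53  54]
 [174 136 160 213 228 187 120  73  56  58  59]
 [217 224 228 229 229 224 200 152  94  59  55]
 [224 224 223 222 221 220 225 222 170  99  62]]
[[ 55  55  50  54  52  54  72  89  99  72  34  51  56  61 110]
 [ 57  54  53  55  56  52  58  85  99  79  44  42  55  58 109]
 [ 55  54  51  53  56  54  59  85  99 122  91  53  49  59 107]
 [ 56  59  56  56  47  54  82 122 152 193 160  86  50  53 105]
 [ 60  67  67  61  52  53  94 157 178 195 143  67  44  54 107]
 [ 62  76  92  86  70  68 133 182 181 145  89  50  81  92 111]
 [ 52  57  70  96 110 102 121 128 111  80  81 100 183 199 153]
 [ 51  52  53  60 108 125 123  87  73  91 180 213 215 201 153]]
[[308.99818925 231.18922083]
 [309.57516948 220.41144699]
 [309.65645577 218.89304969]]
```

{"api": "send_rows", "payload": {"deltas": [{"x": 0.05, "y": -0.2, "z": 1.0, "ax": 0, "ay": 0, "az": 0}, {"x": 0, "y": 0, "z": 0.5, "ax": 0, "ay": 0, "az": 0}, {"x": 0, "y": 0, "z": 0, "ax": 0, "ay": 0, "az": 0}, {"x": 0, "y": 0, "z": 0, "ax": 0, "ay": 0, "az": 0}, {"x": 0, "y": 0, "z": 0, "ax": 0, "ay": 0, "az": 0}]}}

```text
clock: 20.0
tcp_pos: [0.5137, -0.1969, 0.1052]
tcp_rot: [180.0, 0.0, 95.3]
contact_force: [-0.4, 1.4, -0.6]
width: 0.0173
grasp_force: 30.0
```

```bash
python3 s.py
```

```text
clock 20.0
tcp_pos [ 0.5137 -0.1969  0.1052]
tcp_rot [1.799948e+02 8.100000e-03 9.532240e+01]
contact_force [-0.3674  1.3781 -0.6126]
torque [-0.0589  0.0202  0.021 ]
width 0.0173
grasp_force 29.9997
```

{"api": "send_rows", "payload": {"deltas": [{"x": 0.03, "y": 0.03, "z": 0.3, "ax": 0, "ay": 0, "az": 0}, {"x": 0, "y": 0, "z": 0.3, "ax": 0, "ay": 0, "az": 0}, {"x": 0, "y": 0, "z": 0.3, "ax": 0, "ay": 0, "az": 0}, {"x": 0, "y": 0, "z": 0, "ax": 0, "ay": 0, "az": 0}, {"x": 0, "y": 0, "z": 0, "ax": 0, "ay": 0, "az": 0}]}}

```text
clock: 20.5
tcp_pos: [0.5138, -0.1964, 0.096]
tcp_rot: [-180.0, -0.0, 95.3]
contact_force: [0.8, 0.0, -0.0]
width: 0.0174
grasp_force: 30.0
```

{"api": "send_rows", "payload": {"deltas": [{"x": 0, "y": 0, "z": 0.2, "ax": 0, "ay": 0, "az": 0}, {"x": 0, "y": 0, "z": 0.2, "ax": 0, "ay": 0, "az": 0}, {"x": 0, "y": 0, "z": 0, "ax": 0, "ay": 0, "az": 0}]}}

```text
clock: 20.8
tcp_pos: [0.5137, -0.1963, 0.0919]
tcp_rot: [-180.0, -0.0, 95.3]
contact_force: [-0.2, 0.3, -0.5]
width: 0.0175
grasp_force: 30.0
```

{"api": "send_rows", "payload": {"deltas": [{"x": 0, "y": 0, "z": 0.3, "ax": 0, "ay": 0, "az": 0}, {"x": 0, "y": 0, "z": 0.3, "ax": 0, "ay": 0, "az": 0}, {"x": 0, "y": 0, "z": 0.2, "ax": 0, "ay": 0, "az": 0}, {"x": 0, "y": 0, "z": 0, "ax": 0, "ay": 0, "az": 0}]}}

```text
clock: 21.2
tcp_pos: [0.5137, -0.1963, 0.0838]
tcp_rot: [-180.0, -0.0, 95.3]
contact_force: [-0.3, 0.8, -0.4]
width: 0.0176
grasp_force: 30.0
```

```bash
python3 s.py
```

```text
clock 21.2
tcp_pos [ 0.5137 -0.1963  0.0838]
tcp_rot [-1.799683e+02 -1.120000e-02  9.532130e+01]
contact_force [-0.2966  0.7539 -0.4405]
torque [-0.0644  0.0508  0.0356]
width 0.0176
grasp_force 29.9997
```

{"api": "send_rows", "payload": {"deltas": [{"x": 0, "y": 0, "z": 0.3, "ax": 0, "ay": 0, "az": 0}, {"x": 0, "y": 0, "z": 0.3, "ax": 0, "ay": 0, "az": 0}, {"x": 0, "y": 0, "z": 0, "ax": 0, "ay": 0, "az": 0}]}}

```text
clock: 21.5
tcp_pos: [0.5137, -0.1963, 0.0777]
tcp_rot: [-180.0, -0.0, 95.3]
contact_force: [-0.1, -0.9, -0.6]
width: 0.0176
grasp_force: 30.0
```

{"api": "send_rows", "payload": {"deltas": [{"x": 0, "y": 0, "z": 0.3, "ax": 0, "ay": 0, "az": 0}, {"x": 0, "y": 0, "z": 0.3, "ax": 0, "ay": 0, "az": 0}, {"x": 0, "y": 0, "z": 0.2, "ax": 0, "ay": 0, "az": 0}, {"x": 0, "y": 0, "z": 0, "ax": 0, "ay": 0, "az": 0}]}}

```text
clock: 21.9
tcp_pos: [0.5137, -0.1963, 0.0698]
tcp_rot: [-180.0, -0.0, 95.3]
contact_force: [0.1, 0.0, -0.1]
width: 0.0177
grasp_force: 30.0
```

```bash
python3 s.py
```

```text
clock 21.9
tcp_pos [ 0.5137 -0.1963  0.0698]
tcp_rot [-1.799697e+02 -1.350000e-02  9.532980e+01]
contact_force [ 0.1392  0.0327 -0.0797]
torque [-0.0302  0.0967 -0.0641]
width 0.0177
grasp_force 29.9996
```

{"api": "send_rows", "payload": {"deltas": [{"x": 0, "y": 0, "z": 0.3, "ax": 0, "ay": 0, "az": 0}, {"x": 0, "y": 0, "z": 0.3, "ax": 0, "ay": 0, "az": 0}, {"x": 0, "y": 0, "z": 0.2, "ax": 0, "ay": 0, "az": 0}, {"x": 0, "y": 0, "z": 0, "ax": 0, "ay": 0, "az": 0}, {"x": 0, "y": 0, "z": 0, "ax": 0, "ay": 0, "az": 0}]}}

```text
clock: 22.4
tcp_pos: [0.514, -0.1962, 0.0622]
tcp_rot: [180.0, -0.0, 95.3]
contact_force: [-0.2, 0.9, 2.6]
width: 0.0178
grasp_force: 30.0
```

{"api": "send_rows", "payload": {"deltas": [{"x": 0, "y": 0, "z": 0.2, "ax": 0, "ay": 0, "az": 0}, {"x": 0, "y": 0, "z": 0, "ax": 0, "ay": 0, "az": 0}, {"x": 0, "y": 0, "z": 0, "ax": 0, "ay": 0, "az": 0}]}}

```text
clock: 22.7
tcp_pos: [0.5141, -0.1962, 0.0603]
tcp_rot: [180.0, -0.0, 95.3]
contact_force: [-0.5, 1.9, 5.0]
width: 0.0175
grasp_force: 30.0
```

{"api": "send_rows", "payload": {"deltas": [{"x": 0, "y": 0, "z": 0.2, "ax": 0, "ay": 0, "az": 0}, {"x": 0, "y": 0, "z": 0, "ax": 0, "ay": 0, "az": 0}, {"x": 0, "y": 0, "z": 0, "ax": 0, "ay": 0, "az": 0}]}}

```text
clock: 23.0
tcp_pos: [0.5141, -0.1962, 0.0591]
tcp_rot: [179.9, -0.1, 95.3]
contact_force: [-2.6, 3.1, 15.6]
width: 0.0174
grasp_force: 30.0
```

{"api": "send_rows", "payload": {"deltas": [{"x": 0, "y": 0, "z": 0.1, "ax": 0, "ay": 0, "az": 0}, {"x": 0, "y": 0, "z": 0, "ax": 0, "ay": 0, "az": 0}, {"x": 0, "y": 0, "z": 0, "ax": 0, "ay": 0, "az": 0}]}}

```text
clock: 23.3
tcp_pos: [0.5142, -0.1961, 0.0589]
tcp_rot: [179.9, -0.1, 95.3]
contact_force: [-6.0, 5.6, 25.3]
width: 0.0173
grasp_force: 30.0
```

{"api": "send_rows", "payload": {"deltas": [{"x": 0, "y": 0, "z": 0.05, "ax": 0, "ay": 0, "az": 0}, {"x": 0, "y": 0, "z": 0, "ax": 0, "ay": 0, "az": 0}, {"x": 0, "y": 0, "z": 0, "ax": 0, "ay": 0, "az": 0}, {"x": 0, "y": 0, "z": 0, "ax": 0, "ay": 0, "az": 0}, {"x": 0, "y": 0, "z": 0, "ax": 0, "ay": 0, "az": 0}]}}

```text
clock: 23.8
tcp_pos: [0.5142, -0.1962, 0.0588]
tcp_rot: [179.9, -0.1, 95.3]
contact_force: [-8.3, 6.9, 30.4]
width: 0.0177
grasp_force: 30.0
```

```bash
python3 s.py; python3 - <<'E'
from h import *
import cv2
b=arm.read_camera("scene")[:,:,::-1]
cv2.imwrite("pics/s5.png",cv2.resize(b[180:280,250:360],None,fx=6,fy=6,interpolation=cv2.INTER_CUBIC))
E
```

```text
clock 23.8
tcp_pos [ 0.5142 -0.1962  0.0588]
tcp_rot [ 1.798973e+02 -1.120000e-01  9.532550e+01]
contact_force [-8.2857  6.9085 30.4174]
torque [1.2618 1.8161 0.0174]
width 0.0177
grasp_force 30.023
```

View pics/s5.png

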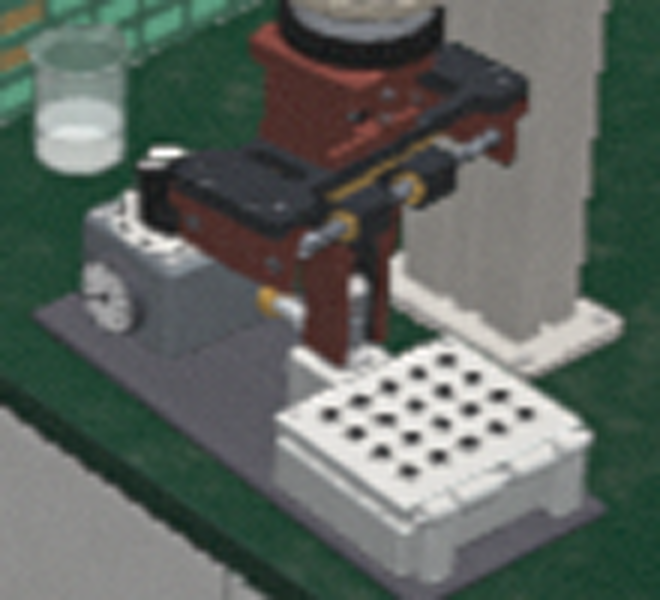

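The collar is on the shut plate. The height no longer changes with load, the TCP is at 0.0588 m (the expected home height), and the arm is pressing down with about 30 N. Handing in.

```bash
python3 -c "
from bench import arm
print(arm.close_job())"
```

```text
the job is handed in; nothing more can be done
None
```

I handed the job in at about 24 s with the selector at the three-dot click, the plate fully shut, and the pin seated with its collar on the plate, gripped and pressed down at about 30 N. The hand-in returned no verdict.

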